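Take down the tins stacked on the kitchen scale

TASK

The weighing is done: take the tower of four metal tins off the kitchen scale and stand each tin in the wooden nest of its own shape and size, flat on the nest's floor inside its rim. Keep the tins upright, set them down gently, and leave the amber jar standing where it is.

Things in the scene. Friction and masses are not known exactly. Their poses are not given: they have to be found in the camera images.
- square_tin_center (a point): Centre (half-way up) of the largest tin, square, 68 x 68 mm, 54 mm tall, closed plain metal with its lid fixed on, about 0.3 kg, loose. At the start: lowest in the stack, directly on the scale's platform. Its four upright faces look along its own x and y axes; it fits its nest only when its sides run within about 15 degrees of the nest's sides (any quarter turn will do).
- round_tin_center (a point): Centre (half-way up) of the larger round tin, 58 mm in diameter, 54 mm tall, closed plain metal with its lid fixed on, about 0.22 kg, loose. At the start: second from below, on the square tin. Its yaw means nothing.
- hex_tin_center (a point): Centre (half-way up) of the six-sided tin, 46 mm across its flats (53 mm over its corners), 54 mm tall, closed plain metal with its lid fixed on, about 0.15 kg, loose. At the start: third from below, on the round tin. One pair of its flat faces looks along its own x axis, the others are 60 degrees apart; it fits its nest at any yaw.
- small_tin_center (a point): Centre (half-way up) of the small round tin, 34 mm in diameter, 54 mm tall, closed plain metal with its lid fixed on, about 0.09 kg, loose. At the start: top of the stack, on the six-sided tin. Its yaw means nothing.
- square_nest: Shallow wooden nest for the square tin, fixed to the table, square inside, 86 x 86 mm (98 mm outside). Origin: centre of its underside, on the table. Its floor is 3 mm above the table, its rim 8 mm above the table and 6 mm wide, and the tin has 9 mm of play on every side. Its sides run along its own x and y axes.
- round_nest: Shallow wooden nest for the larger round tin, fixed to the table, round inside, 76 mm in diameter (88 mm outside); the larger of the two round ones. Origin: centre of its underside, on the table. Its floor is 3 mm above the table, its rim 8 mm above the table and 6 mm wide, and the tin has 9 mm of play on every side.
- hex_nest: Shallow wooden nest for the six-sided tin, fixed to the table, six-sided inside, 64 mm across its flats (76 mm outside). Origin: centre of its underside, on the table. Its floor is 3 mm above the table, its rim 8 mm above the table and 6 mm wide, and the tin has 9 mm of play on every side. One pair of its sides faces along its own x axis.
- small_nest: Shallow wooden nest for the small round tin, fixed to the table, round inside, 52 mm in diameter (64 mm outside); the smaller of the two round ones. Origin: centre of its underside, on the table. Its floor is 3 mm above the table, its rim 8 mm above the table and 6 mm wide, and the tin has 9 mm of play on every side.
- scale: White kitchen scale, fixed to the table, on whose round steel platform (132 mm in diameter, top 30 mm above the table, does not give) the four tins are stacked. Origin: on the table, under the centre of the platform. Its 170 mm wide, 20 mm high body reaches from 130 mm on its own -x side (keypad) to 86 mm on its +x side.
- jar: Amber glass jar with a steel lid, 60 mm in diameter, 75 mm tall, loose, standing beyond the scale. To be left alone. Origin: centre of its underside.
Things that resemble listed ones, but are neither listed nor needed, are in the scene too. What is shaped like the part that bears small_tin_center but blue or yellow is not meant.

How it is judged:
By the outcome, as a careful person would: the job done as asked, in the order asked, and still so for the second after the job is handed in, with the robot touching nothing.
It also fails if it takes over 106 s, if anything falls off the work surface, if the arm or the gripper's body presses on something with over 40 N, if the wrist force passes 120 N, or if a joint passes its speed limit or range.

ROBOT

A 7-joint arm with a two-finger parallel gripper is mounted at the origin on the work surface. World frame = base frame: x ahead of the robot, y to its left, z up, the work surface at z = 0. Lengths are in m, angles in rad, forces in N, time in s.
With the tool pointing down it reaches from about 0.425 to 0.925 m from the base axis. Payload 6.8 kg.
Tool frame: the origin (TCP) lies at the very end of the fingers, on their centre line; the grasp point (between the pads) lies 19 mm behind it; z points along the fingers, y is the line along which they close (so a half turn about z gives the same grasp; the last joint's range is limited). The gripper opens to 85 mm and grips with 20 to 120 N. Pads are 22 mm wide; open, the fingers measure 114 mm over their backs; the gripper's body (76 mm by 85 mm) begins 54 mm behind the grasp point. The pads swing forward as they close: fully open they stand 13 mm farther back than shut.
Start: joints at [-1.27, 0.477, 0.022, 1.555, -0.011, 1.109, -0.083], TCP at [0.268, 0.619, 0.231] pointing down, gripper open.
Joint ranges: [-2.96, 2.96], [-0.34, 2.1], [-1.41, 1.46], [0.24, 2.44], [-1.37, 4.51], [0.17, 1.92], [-2.96, 2.96]. Speed limits (rad/s): [2.39, 2.39, 3.14, 3.14, 3.14, 3.14, 3.14].

INTERFACE

Orientations are given as a unit quaternion [w, x, y, z].
In Python, from station import bot gives the robot as it stands.
- The arm moves only by the tool jog_arm, never from a script. Its argument "motion" is a list of rows, each a list of 7 numbers: the turn, a rotation vector about the tool's x, y, z in rad, then the shift along the tool's x, y, z in mm, then the finger opening in mm, from 0 to 85.4. A call has 1 to 10 rows; each row is the pose to reach, as a shift and turn from the pose commanded when the call began, along the tool's axes at that moment; what a row does not reach only later rows make up. A row lasts 1/8 s, in which the tool goes at most 62.5 mm and 10.7 degrees, less where a joint would pass 70% of its speed; a pose out of reach is approached as far as the arm can. A call with a gripper value outside its range is refused whole. The fingers move at their own pace and stop on an object; "grip_force" is the grip in N (left out, the last holds). Time passes only in rows, so rows that repeat a pose let the fingers close. It gives the time, the measured TCP pose, the force, the opening and the grip force at its end, in the units of the state.
- bot.get_obs(): the state, without advancing time (a new reading comes with each control period).
- bot.read_camera(name): name is "side" or "top"; returns a dict with "pixels" (400x640x3 uint8, red, green, blue), "camera_matrix" (3x3 intrinsics, pixels), "T" (4x4, takes a point from camera to world coordinates). Camera axes: x right, y down, z forward; pixel columns grow to the right and rows downward; lengths in m; the calibration is good to about 2 mm. A picture is of the moment at which its call begins. There is no depth.
- bot.hand_in(): hands the job in; it is judged then, once.
Trained networks look in a picture, given as the dict that the camera call returned (one of the last four; its "shot" number tells which), for a name from the list of things; names that differ only in an ending like _2 or _b are one class to them, and where a whole thing is asked for, a point or a joint stands for the part that bears it (a point fixed in the world has none). Each returns a list of dicts, best first, with "score" (0 to 1); they miss things now and then, are a little off and sometimes report something else, mostly with a low value. They report only what shows in the picture. A call takes as long as a camera call. They do not tell look-alikes from the thing itself.
- bot.spot_in(thing, picture): "xy" ([column, row] in pixels, amid what is visible of it).
- bot.tip_of(thing, picture): "xy" ([column, row] in pixels: a listed point, or the origin of a listed thing).
The state is a dict: "t": time; "q": joint angles; "joint_vel": joint speeds; "joint_torque": joint torques, N m; "eef_pos": TCP position; "tool_rot": TCP orientation; "contact_force": force on the tool from outside, world axes, zero at the start; "torque": the same for the moment, N m; "gripper_width": opening from 0.0 (shut) to 1.0 (fully open); "grasp_force": force on a finger pad.
Only numpy, scipy, OpenCV 4.12 (cv2) and the standard library are available. Lean on these libraries where they do the work, as an engineer would, in place of code of your own. Each camera call takes 0.05 s, during which the arm holds its last target. There are 200 camera calls.

## Working session

There is one attempt and no reset: what is moved stays moved. The work goes in short steps, Python scripts to look and compute and a tool call to move; the robot and the scene stay as the last step left them, time stands still between calls to the robot, and variables do not carry over. Pictures are saved under pics/ and viewed, at most 14 in all, crops included, and the job is handed in when it is done.

Besides the shell and the picture viewer there is one more tool, called after "Request:" by a JSON object that holds its "fn" and its "kwargs", one argument or row to a line. jog_arm: Moves the arm, as the interface text tells. Its arguments: {"type":"object","properties":{"motion":{"type":"array"},"grip_force":{"type":"number"}},"required":["motion"]}

```bash
mkdir -p pics; ls; cat > h.py <<'E'
import numpy as np, cv2
from station import bot
def px(p,P):
    T=np.linalg.inv(p["T"]); c=T[:3,:3]@np.array(P,float)+T[:3,3]; u=p["camera_matrix"]@c; return u[:2]/u[2]
def ray(p,xy):
    d=np.linalg.inv(p["camera_matrix"])@np.array([*xy,1.]); R=p["T"][:3,:3]; return p["T"][:3,3],R@d
def atz(p,xy,z):
    o,d=ray(p,xy); return o+d*(z-o[2])/d[2]
def tri(L):
    A=np.zeros((3,3));b=np.zeros(3);
    for p,xy in L:
        o,d=ray(p,xy); d=d/np.linalg.norm(d); M=np.eye(3)-np.outer(d,d); A+=M;b+=M@o
    X=np.linalg.solve(A,b); return X,[np.linalg.norm(px(p,X)-xy) for p,xy in L]
def save(p,n): cv2.imwrite(f"pics/{n}.png",p["pixels"][:,:,::-1])
E
python3 - <<'E'
from h import *
np.set_printoptions(precision=3,suppress=True)
s=bot.read_camera("side");t=bot.read_camera("top");save(s,"s0");save(t,"t0")
for n in ["square_tin_center","round_tin_center","hex_tin_center","small_tin_center","square_nest","round_nest","hex_nest","small_nest","scale","jar"]:
    for k,p in (("s",s),("t",t)):
        print(n,k,[(np.round(d["xy"],1).tolist(),round(d["score"],2),np.round(atz(p,d["xy"],0)[:2],3).tolist()) for d in bot.tip_of(n,p)[:4]])
print(s["T"],t["T"],s["camera_matrix"]);print(bot.get_obs())
E
```

```text
pics
square_tin_center s [([298.9, 264.6], 0.57, [0.522, 0.007])]
square_tin_center t [([335.9, 229.6], 0.73, [0.478, -0.034])]
round_tin_center s [([298.2, 246.6], 0.85, [0.564, 0.058])]
round_tin_center t [([339.5, 226.3], 0.68, [0.488, -0.045]), ([233.9, 248.1], 0.53, [0.426, 0.259])]
hex_tin_center s [([298.2, 231.9], 0.79, [0.602, 0.102])]
hex_tin_center t [([340.1, 227.2], 0.41, [0.485, -0.047])]
small_tin_center s [([328.4, 229.1], 0.85, [0.669, 0.056]), ([357.4, 252.2], 0.69, [0.659, -0.06]), ([295.8, 208.5], 0.65, [0.664, 0.185]), ([222.3, 257.7], 0.65, [0.398, 0.155])]
small_tin_center t [([349.4, 173.5], 0.69, [0.644, -0.075]), ([340.5, 223.8], 0.48, [0.495, -0.048]), ([310.4, 173.8], 0.44, [0.643, 0.04]), ([278.8, 263.0], 0.44, [0.383, 0.13])]
square_nest s [([355.6, 360.0], 0.81, [0.429, -0.271])]
square_nest t [([413.2, 247.0], 0.58, [0.427, -0.259])]
round_nest s [([211.0, 231.9], 0.71, [0.431, 0.26])]
round_nest t [([236.8, 243.2], 0.9, [0.44, 0.251])]
hex_nest s [([411.6, 312.6], 0.81, [0.605, -0.273])]
hex_nest t [([414.8, 187.4], 0.7, [0.602, -0.268])]
small_nest s
[... 369 characters left out ...]
 1.   ]] [[-0.004 -0.992  0.128  0.41 ]
 [-1.    -0.    -0.029  0.017]
 [ 0.028 -0.128 -0.991  1.277]
 [ 0.     0.     0.     1.   ]] [[449.479   0.    321.571]
 [  0.    449.479 203.974]
 [  0.      0.      1.   ]]
{'t': 1.1, 'q': array([-1.27 ,  0.477,  0.022,  1.555, -0.012,  1.109, -0.083]), 'joint_vel': array([-0.001,  0.001,  0.002,  0.   , -0.   ,  0.   ,  0.   ]), 'joint_torque': array([ -0.001, -59.634,   1.606, -28.155,   0.012,   0.002,  -0.   ]), 'eef_pos': array([0.268, 0.619, 0.231]), 'tool_rot': array([-0.   ,  0.203,  0.979,  0.   ]), 'contact_force': array([0.348, 0.093, 0.522]), 'torque': array([0.046, 0.082, 0.028]), 'grasp_force': 0.0, 'gripper_width': 0.9988279715313242}
```

View images.

View pics/s0.png

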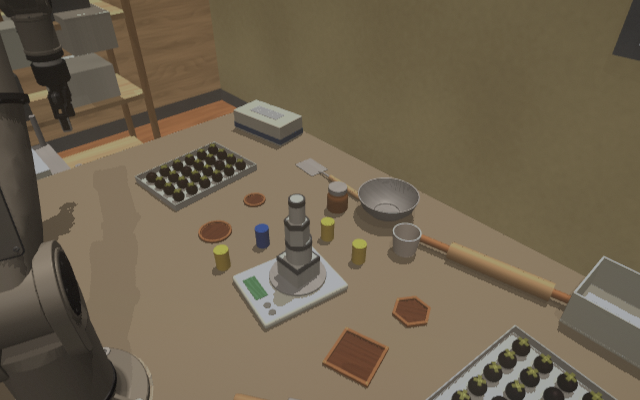

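View pics/t0.png

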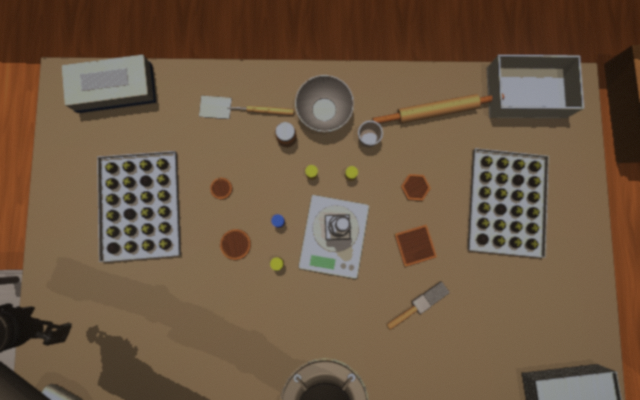

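```bash
python3 - <<'E'
import cv2,numpy as np
s=cv2.imread("pics/s0.png");t=cv2.imread("pics/t0.png")
a=cv2.resize(s[190:310,215:385],None,fx=3.4,fy=3.4,interpolation=cv2.INTER_CUBIC)
b=cv2.resize(t[150:290,200:440],None,fx=3.3,fy=3.3,interpolation=cv2.INTER_CUBIC)
cv2.imwrite("pics/s0c.png",a);cv2.imwrite("pics/t0c.png",b);print(a.shape,b.shape)
E
```

```text
(408, 578, 3) (462, 792, 3)
```

View pics/s0c.png

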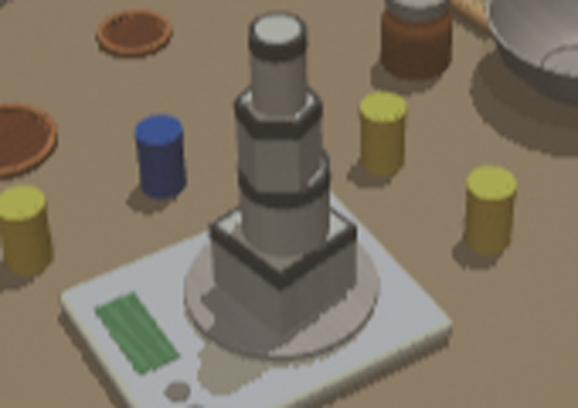

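View pics/t0c.png

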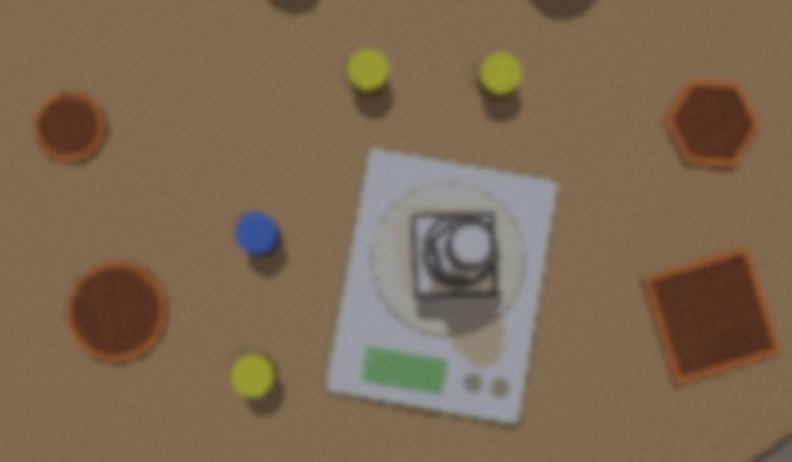

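The named small tin is the grey metal one on top of the stack, at side (296,205) and top (340,224). The blue one at side (262,236) and the yellow ones at (222,257), (328,229) and (357,252) are look-alikes, and the crops confirm this. Nests in the top view: small (221,188), round (236,244), hex (415,187), square (414,246).

```bash
cat > meas.py <<'E'
from h import *
np.set_printoptions(precision=4,suppress=True)
s=bot.read_camera("side");t=bot.read_camera("top")
def tip(n,p,near):
    L=[d["xy"] for d in bot.tip_of(n,p) if np.linalg.norm(np.array(d["xy"])-near)<22]
    return np.array(L[0]) if L else None
for n,a,b in [("square_tin_center",(299,265),(336,229)),("round_tin_center",(298,246),(339,227)),("hex_tin_center",(298,232),(340,227)),("small_tin_center",(296,206),(340,224)),("square_nest",(356,358),(414,246)),("round_nest",(214,232),(236,244)),("hex_nest",(411,311),(415,187)),("small_nest",(255,200),(221,188))]:
    x=tip(n,s,a);y=tip(n,t,b)
    if x is None or y is None: print(n,x,y);continue
    X,e=tri([(s,x),(t,y)]);print(n,X,np.round(e,1))
# nest outlines (reddish) at rim height 8 mm
for k,p in (("s",s),("t",t)):
    hsv=cv2.cvtColor(p["pixels"],cv2.COLOR_RGB2HSV); m=cv2.inRange(hsv,(0,125,50),(16,255,255))
    C,_=cv2.findContours(m,cv2.RETR_EXTERNAL,cv2.CHAIN_APPROX_NONE)
    for c in C:
        if cv2.contourArea(c)<150: continue
        q=c[:,0].astype(float); mm=q.mean(0)
        W=np.array([atz(p,v,0.008)[:2] for v in q],np.float32)
        if not(0.3<W[:,0].mean()<0.75 and abs(W[:,1].mean())<0.4): continue
        r=cv2.minAreaRect(W); M=cv2.moments(W.reshape(-1,1,2)); 
        print(k,mm.round(0),"cen",M["m10"]/M["m00"],M["m01"]/M["m00"],"rect",np.round(r[0],4),np.round(r[1],4),round(r[2],1))
np.savez("cams.npz",sT=s["T"],tT=t["T"],K=s["camera_matrix"],Kt=t["camera_matrix"])
E
python3 meas.py
```

```text
square_tin_center [295.5 265.3] None
round_tin_center [ 0.4832 -0.037   0.112 ] [1.5 1.2]
hex_tin_center [ 0.4758 -0.0446  0.1671] [0.5 0.4]
small_tin_center [ 0.4818 -0.0352  0.2156] [0.9 0.8]
square_nest [ 0.4368 -0.2658 -0.0066] [2.5 1.7]
round_nest [ 0.4353  0.2576 -0.0028] [0.3 0.3]
hex_nest [ 0.5984 -0.2697  0.0035] [0.9 0.7]
small_nest [0.6105 0.3046 0.0001] [1.2 1.2]
s [356. 357.] cen 0.432966413715587 -0.2671296201083026 rect [ 0.4328 -0.267 ] [0.1002 0.0981] 16.2
s [411. 311.] cen 0.6027463225837144 -0.27230420905214453 rect [ 0.6031 -0.2729] [0.0834 0.0761] 86.4
s [215. 231.] cen 0.43690043054266414 0.24879984955479467 rect [0.4368 0.2492] [0.0838 0.0838] 88.4
s [254. 199.] cen 0.5978732913107395 0.2935577624400864 rect [0.5982 0.2945] [0.0606 0.0579] 52.7
t [235. 244.] cen 0.4374304976294433 0.25482285537165217 rect [0.4364 0.2547] [0.0883 0.0853] 1.1
t [415. 245.] cen 0.4326851760232716 -0.2630939881047437 rect [ 0.4325 -0.263 ] [0.1014 0.1013] 16.4
t [221. 188.] cen 0.599135452132795 0.29973402536593285 rect [0.5992 0.3004] [0.0648 0.0629] 45.4
t [415. 187.] cen 0.60291110494186 -0.26853443392418436 rect [ 0.6026 -0.2687] [0.0859 0.0773] 90.0
```

```bash
cat > ov.py <<'E'
import cv2,numpy as np
from h import px
c=np.load("cams.npz"); S=dict(T=c["sT"],camera_matrix=c["K"]);Tt=dict(T=c["tT"],camera_matrix=c["Kt"])
def poly(n,R,yaw,x,y,z):
    a=yaw+np.arange(n)*2*np.pi/n; return np.c_[x+R*np.cos(a),y+R*np.sin(a),np.full(n,z)]
def draw(img,p,off,f,tins):
    im=cv2.resize(img[off[1]:off[3],off[0]:off[2]],None,fx=f,fy=f,interpolation=cv2.INTER_CUBIC)
    for n,R,yaw,x,y,z,col in tins:
        q=np.array([(px(p,v)-off[:2]+.5)*f-.5 for v in poly(n,R,yaw,x,y,z)])
        cv2.polylines(im,[np.round(q).astype(int)],True,col,1)
    return im
E
cat > ov1.py <<'E'
from ov import *
import sys
d=np.deg2rad
X=eval(sys.argv[1]) # sq(x,y,yaw) round(x,y) hex(x,y,yaw) small(x,y)
tins=[(4,.034*2**.5,d(45+X[0][2]),*X[0][:2],.084,(0,0,255)),(4,.034*2**.5,d(45+X[0][2]),*X[0][:2],.030,(0,0,255)),(60,.029,0,*X[1],.138,(0,255,0)),(6,.0265,d(30+X[2][2]),*X[2][:2],.192,(255,0,0)),(60,.017,0,*X[3],.246,(0,255,255))]
a=draw(cv2.imread("pics/s0.png"),S,(255,185,345,300),5,tins);b=draw(cv2.imread("pics/t0.png"),Tt,(300,190,368,260),8,tins)
H=575;b=cv2.resize(b,(H*b.shape[1]//b.shape[0],H)) 
o=np.hstack([a,b])[:600]; o=cv2.resize(o,None,fx=800/o.shape[1],fy=800/o.shape[1]) if o.shape[1]>800 else o
cv2.imwrite("pics/"+sys.argv[2]+".png",o)
E
python3 ov1.py "[(.482,-.038,0),(.482,-.038),(.478,-.042,0),(.482,-.036)]" o1
```

```text
(no output)
```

View pics/o1.png

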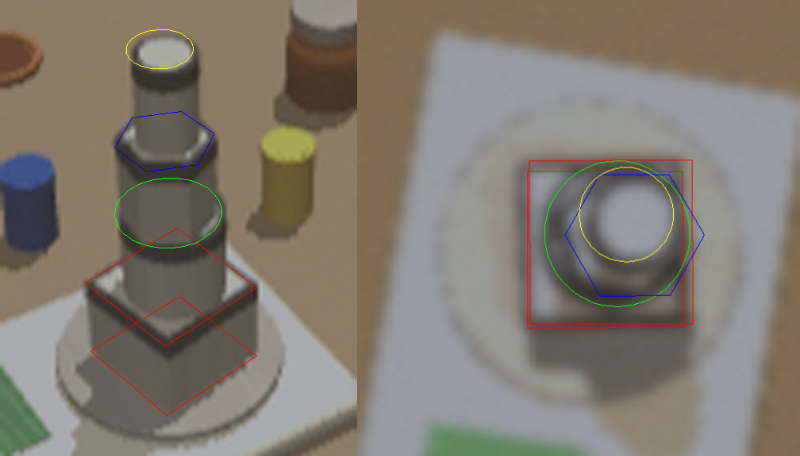

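```bash
sed -i 's/(255,185,345,300),5/(270,190,324,275),9/; s/(300,190,368,260),8/(318,204,356,244),18/; s/H=575/H=a.shape[0]/; s/\[:600\]//' ov1.py; python3 ov1.py "[(.482,-.037,0),(.482,-.040),(.480,-.040,-11),(.482,-.039)]" o2
```

```text
(no output)
```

View pics/o2.png

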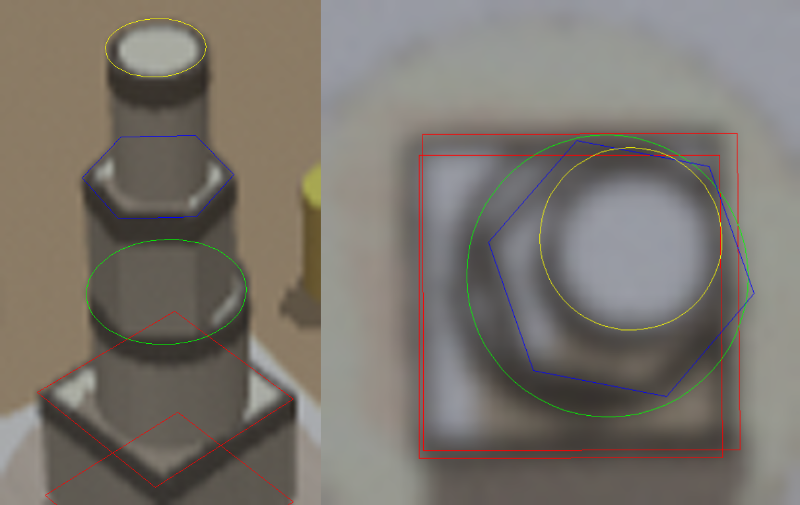

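```bash
cat > go.py <<'E'
import sys
from h import *
from scipy.spatial.transform import Rotation as Ro
o=bot.get_obs(); w,x,y,z=o["tool_rot"]; R=Ro.from_quat([x,y,z,w]).as_matrix()
yaw=np.degrees(np.arctan2(R[1,1],R[0,1]))
print("pos",o["eef_pos"].round(4),"yaw_y",yaw.round(1),"tilt",np.degrees(np.arccos(-R[2,2])).round(2),"t",round(o["t"],2),"w",round(o["gripper_width"]*85.4,1),"gf",o["grasp_force"],"F",o["contact_force"].round(1),"q7",o["q"][6].round(2))
for a in sys.argv[1:]:
    v=[float(k) for k in a.split(",")]
    T=Ro.from_euler('z',0)
    if len(v)>3:
        c,s=np.cos(np.radians(v[3])),np.sin(np.radians(v[3])); G=np.array([[s,c,0],[-c,s,0],[0,0,-1]]);  # x,y,z columns: x=(s,-c), y=(c,s)
    else:
        c,s=np.cos(np.radians(yaw)),np.sin(np.radians(yaw)); G=np.array([[s,c,0],[-c,s,0],[0,0,-1]])
    r=Ro.from_matrix(R.T@G).as_rotvec(); print(a,"turn",r.round(3),"shift",(R.T@(np.array(v[:3])-o["eef_pos"])*1000).round(1))
E
python3 go.py .482,-.039,.31
```

```text
pos [0.2683 0.6194 0.2313] yaw_y 66.6 tilt 0.0 t 2.0 w 85.3 gf 0.0 F [ 0.7 -0.1  0.7] q7 -0.08Traceback (most recent call last):
  File "go.py", line 14, in <module>
    r=Ro.from_matrix(R.T@G).as_rotvec(); print(a,"turn",r.round(3),"shift",(R.T@(np.array(v[:3])-o["eef_pos"])*1000).round(1))
      ~~~~~~~~~~~~~~^^^^^^^
  File "scipy/spatial/transform/_rotation.pyx", line 1143, in scipy.spatial.transform._rotation.Rotation.from_matrix
ValueError: Non-positive determinant (left-handed or null coordinate frame) in rotation matrix 0: [[-1.00000000e+00  5.77345740e-10  1.49525140e-05]
 [-1.57730361e-16  9.99999999e-01 -3.86119630e-05]
 [ 1.49525141e-05  3.86119630e-05  9.99999999e-01]].
```

```bash
sed -i 's/\[\[s,c,0\],\[-c,s,0\]/[[-s,c,0],[c,s,0]/g' go.py; python3 go.py .482,-.039,.31
```

```text
pos [0.2683 0.6194 0.2313] yaw_y 66.6 tilt 0.0 t 2.0 w 85.3 gf 0.0 F [ 0.7 -0.1  0.7] q7 -0.08
.482,-.039,.31 turn [ 0.  0. -0.] shift [-457.8 -519.2  -78.7]
```

Request:
{"fn": "jog_arm", "kwargs": {
  "motion": [
    [0,0,0,-20,-25,-30,60],
    [0,0,0,-50,-60,-79,60],
    [0,0,0,-90,-102,-79,60],
    [0,0,0,-130,-147,-79,60],
    [0,0,0,-170,-193,-79,60],
    [0,0,0,-210,-238,-79,60],
    [0,0,0,-250,-283,-79,60],
    [0,0,0,-290,-329,-79,60],
    [0,0,0,-330,-374,-79,60],
    [0,0,0,-360,-408,-79,60]
  ],
  "grip_force": 25
}}

```text
t: 3.25
eef_pos: [0.4369, 0.0992, 0.3107]
tool_rot: [0.0, 0.204, 0.979, 0.0]
contact_force: [1.0, 0.7, 1.1]
gripper_width: 0.704
grasp_force: 0.0
```

Request:
{"fn": "jog_arm", "kwargs": {
  "motion": [
    [0,0,0,-30,-34,0,60],
    [0,0,0,-60,-68,0,60],
    [0,0,0,-85,-96,0,60],
    [0,0,0,-98,-111,0,60],
    [0,0,0,-98,-111,0,60],
    [0,0,0,-98,-111,0,60]
  ]
}}

```text
t: 4.0
eef_pos: [0.482, -0.0378, 0.3102]
tool_rot: [-0.0, 0.202, 0.979, 0.0]
contact_force: [-0.4, 0.2, -0.0]
gripper_width: 0.702
grasp_force: 0.0
```

```bash
python3 go.py .482,-.039,.211; python3 - <<'E'
from h import *
s=bot.read_camera("side");t=bot.read_camera("top");save(s,"s1");save(t,"t1")
print(px(s,(.482,-.039,.31)),px(t,(.482,-.039,.31)))
a=cv2.imread("pics/s1.png")[100:300,200:400];b=cv2.imread("pics/t1.png")[120:320,240:440]
cv2.imwrite("pics/c1.png",cv2.resize(np.hstack([a,b]),None,fx=2,fy=2))
E
```

```text
pos [ 0.482  -0.0378  0.3102] yaw_y 66.6 tilt 0.03 t 4.0 w 59.9 gf 0.0 F [-0.4  0.2 -0. ] q7 1.16
.482,-.039,.211 turn [ 0. -0.  0.] shift [-0.5 -1.2 99.2]
[294.75197873 170.50377826] [343.66830145 220.37552128]
```

View pics/c1.png

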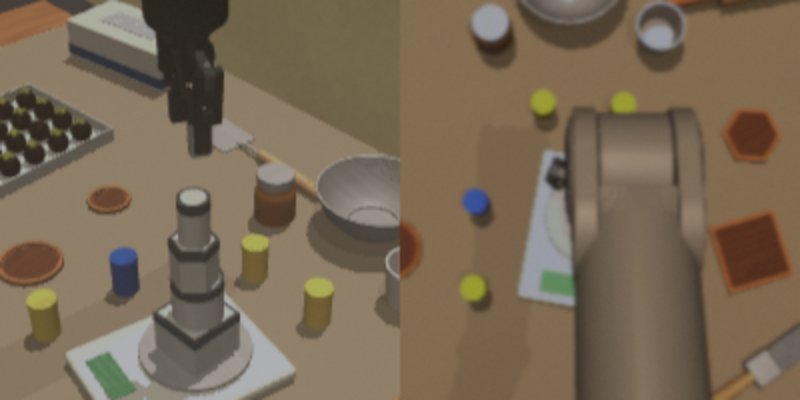

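The crop shows the gripper's fingertips at about side pixel (295,168), straight above the grey tin at (297,200). That matches the predicted TCP at (294.8,170.5), so I'm descending.

Request:
{"fn": "jog_arm", "kwargs": {
  "motion": [
    [0,0,0,-0.5,-1,30,60],
    [0,0,0,-0.5,-1,60,60],
    [0,0,0,-0.5,-1,85,60],
    [0,0,0,-0.5,-1,98,60],
    [0,0,0,-0.5,-1,98,60],
    [0,0,0,-0.5,-1,98,45],
    [0,0,0,-0.5,-1,98,40],
    [0,0,0,-0.5,-1,98,36],
    [0,0,0,-0.5,-1,98,30],
    [0,0,0,-0.5,-1,98,25]
  ],
  "grip_force": 25
}}

```text
t: 5.35
eef_pos: [0.4827, -0.0402, 0.2128]
tool_rot: [0.0, 0.203, 0.979, 0.0]
contact_force: [-0.8, -0.4, 5.4]
gripper_width: 0.391
grasp_force: 24.8
```

Request:
{"fn": "jog_arm", "kwargs": {
  "motion": [
    [0,0,0,0,0,0,25],
    [0,0,0,0,0,0,25],
    [0,0,0,0,0,-5,25],
    [0,0,0,0,0,-15,25],
    [0,0,0,0,0,-40,25],
    [0,0,0,0,0,-70,25],
    [0,0,0,0,0,-80,25],
    [0,0,0,0,0,-80,25]
  ]
}}

```text
t: 6.35
eef_pos: [0.4825, -0.0399, 0.2925]
tool_rot: [0.0, 0.203, 0.979, 0.0]
contact_force: [-0.9, -0.1, -1.1]
gripper_width: 0.39
grasp_force: 25.0
```

```bash
python3 go.py .5985,.297,.29 .5985,.297,.03; python3 - <<'E'
from h import *
s=bot.read_camera("side");save(s,"s2")
cv2.imwrite("pics/c2.png",cv2.resize(cv2.imread("pics/s2.png")[100:300,200:400],None,fx=2,fy=2))
E
```

```text
pos [ 0.4825 -0.0399  0.2925] yaw_y 66.6 tilt 0.06 t 6.35 w 33.3 gf 25.018893778324127 F [-0.9 -0.1 -1.1] q7 1.18
.5985,.297,.29 turn [ 0.001  0.001 -0.   ] shift [ 27.4 355.3   2.8]
.5985,.297,.03 turn [ 0.001  0.001 -0.   ] shift [ 27.6 355.1 262.8]
```

View pics/c2.png

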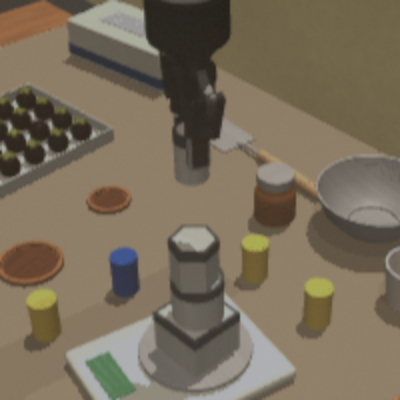

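The grey small tin is in the gripper, hanging upright. The other three tins still stand on the scale.

Request:
{"fn": "jog_arm", "kwargs": {
  "motion": [
    [0,0,0,2,20,3,25],
    [0,0,0,5,60,3,25],
    [0,0,0,9,110,3,25],
    [0,0,0,13,165,3,25],
    [0,0,0,17,220,3,25],
    [0,0,0,21,270,3,25],
    [0,0,0,25,315,3,25],
    [0,0,0,27,345,3,25],
    [0,0,0,27.5,355,3,25],
    [0,0,0,27.5,355,3,25]
  ]
}}

```text
t: 7.65
eef_pos: [0.5977, 0.297, 0.288]
tool_rot: [-0.001, 0.203, 0.979, -0.001]
contact_force: [-0.4, -0.6, -1.9]
gripper_width: 0.392
grasp_force: 25.1
```

Request:
{"fn": "jog_arm", "kwargs": {
  "motion": [
    [0,0,0,0,0,20,25],
    [0,0,0,0,0,55,25],
    [0,0,0,0,0,95,25],
    [0,0,0,0,0,140,25],
    [0,0,0,0,0,180,25],
    [0,0,0,0,0,210,25],
    [0,0,0,0,0,230,25],
    [0,0,0,0,0,240,25],
    [0,0,0,0,0,240,25]
  ]
}}

```text
t: 8.78
eef_pos: [0.5983, 0.2963, 0.0494]
tool_rot: [-0.0, 0.203, 0.979, -0.0]
contact_force: [-0.5, 1.0, -0.1]
gripper_width: 0.389
grasp_force: 25.1
```

```bash
python3 go.py .5985,.297,.0235; python3 - <<'E'
from h import *
s=bot.read_camera("side");t=bot.read_camera("top");save(s,"s3");save(t,"t3")
a=s["pixels"][150:230,215:315,::-1];b=t["pixels"][150:230,170:270,::-1]
cv2.imwrite("pics/c3.png",cv2.resize(np.hstack([a,b]),None,fx=4,fy=4,interpolation=cv2.INTER_CUBIC))
E
```

```text
pos [0.5983 0.2963 0.0494] yaw_y 66.5 tilt 0.01 t 8.78 w 33.2 gf 25.09611815214157 F [-0.5  1.  -0.1] q7 0.82
.5985,.297,.0235 turn [-0.  0.  0.] shift [ 0.1  0.7 25.9]
```

View pics/c3.png

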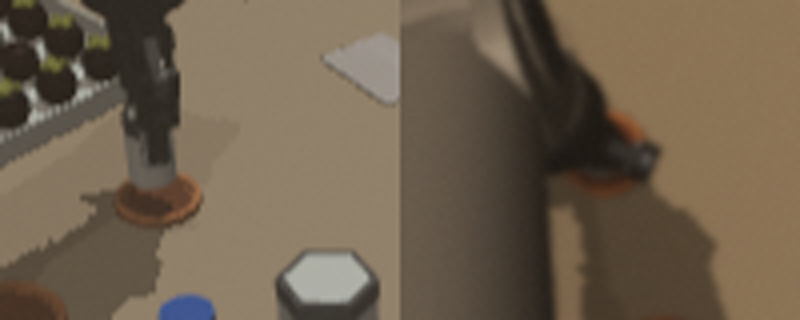

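```bash
python3 - <<'E'
from ov import *
for P in [(.5985,.297,.008),(.598,.2963,.03),(.598,.2963,.055)]: print(((px(S,P)-[215,150]+.5)*4).round(0))
s=cv2.imread("pics/s3.png")
im=draw(s,S,(225,165,285,215),12,[(60,.032,0,.5985,.297,.008,(255,0,0)),(60,.017,0,.598,.2963,.029,(0,255,255)),(60,.017,0,.598,.2963,.056,(0,255,255))])
cv2.imwrite("pics/o3.png",im)
E
```

```text
[156. 196.]
[154. 172.]
[151. 143.]
```

View pics/o3.png

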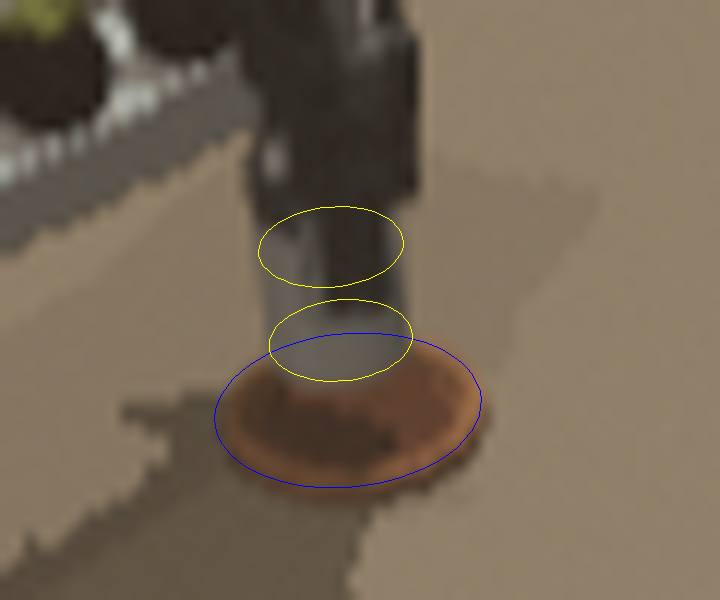

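The overlay has the tin where predicted, with the nest about 1 mm to the right of the mark, well inside the 9 mm play. Lowering.

Request:
{"fn": "jog_arm", "kwargs": {
  "motion": [
    [0,0,0,0,-1,8,25],
    [0,0,0,0,-1,16,25],
    [0,0,0,0,-1,21,25],
    [0,0,0,0,-1,23,25],
    [0,0,0,0,-1,24,25],
    [0,0,0,0,-1,25,25],
    [0,0,0,0,-1,25.5,25],
    [0,0,0,0,-1,25.5,25]
  ]
}}

```text
t: 9.88
eef_pos: [0.5978, 0.2958, 0.0239]
tool_rot: [0.0, 0.203, 0.979, 0.0]
contact_force: [0.2, -0.1, -0.7]
gripper_width: 0.387
grasp_force: 25.1
```

Request:
{"fn": "jog_arm", "kwargs": {
  "motion": [
    [0,0,0,0,0,0.5,25],
    [0,0,0,0,0,1,25],
    [0,0,0,0,0,1.5,25],
    [0,0,0,0,0,1.5,25]
  ]
}}

```text
t: 10.38
eef_pos: [0.598, 0.2958, 0.0237]
tool_rot: [0.0, 0.203, 0.979, 0.0]
contact_force: [-4.3, -2.3, 10.4]
gripper_width: 0.382
grasp_force: 26.0
```

Request:
{"fn": "jog_arm", "kwargs": {
  "motion": [
    [0,0,0,0,0,-0.5,25],
    [0,0,0,0,0,-1,36],
    [0,0,0,0,0,-1,40],
    [0,0,0,0,0,-1,45],
    [0,0,0,0,0,-1,52],
    [0,0,0,0,0,-1,60],
    [0,0,0,0,0,-20,60],
    [0,0,0,0,0,-60,60],
    [0,0,0,0,0,-110,60],
    [0,0,0,0,0,-170,60]
  ]
}}

```text
t: 11.62
eef_pos: [0.5974, 0.2955, 0.1947]
tool_rot: [-0.0, 0.203, 0.979, -0.0]
contact_force: [-0.0, 1.4, 0.1]
gripper_width: 0.703
grasp_force: 0.0
```

```bash
python3 go.py .480,-.040,.26,49 .480,-.040,.155,49 
```

```text
pos [0.5974 0.2955 0.1947] yaw_y 66.6 tilt 0.02 t 11.62 w 60.0 gf 0.0 F [-0.   1.4  0.1] q7 0.77
.480,-.040,.26,49 turn [-0.    -0.     0.307] shift [ -25.7 -354.5  -65.2]
.480,-.040,.155,49 turn [-0.    -0.     0.307] shift [ -25.7 -354.5   39.8]
```

Request:
{"fn": "jog_arm", "kwargs": {
  "motion": [
    [0,0,0.03,0,-15,-30,75],
    [0,0,0.08,-3,-55,-65,75],
    [0,0,0.12,-7,-105,-65,75],
    [0,0,0.16,-11,-160,-65,75],
    [0,0,0.2,-15,-215,-65,75],
    [0,0,0.25,-19,-265,-65,75],
    [0,0,0.29,-22,-312,-65,75],
    [0,0,0.307,-25,-345,-65,75],
    [0,0,0.307,-25.5,-354.5,-65,75],
    [0,0,0.307,-25.5,-354.5,-65,75]
  ]
}}

```text
t: 12.88
eef_pos: [0.4805, -0.0395, 0.258]
tool_rot: [0.0, 0.35, 0.937, 0.001]
contact_force: [0.5, 0.7, -1.0]
gripper_width: 0.875
grasp_force: 0.0
```

```bash
python3 go.py .480,-.040,.157,49
```

```text
pos [ 0.4805 -0.0395  0.258 ] yaw_y 49.0 tilt 0.09 t 12.88 w 74.7 gf 0.0 F [ 0.5  0.7 -1. ] q7 0.9
.480,-.040,.157,49 turn [ 0.002  0.    -0.001] shift [ 1.00e-01 -9.00e-01  1.01e+02]
```

Request:
{"fn": "jog_arm", "kwargs": {
  "motion": [
    [0,0,0,0,-0.5,30,75],
    [0,0,0,0,-0.5,60,75],
    [0,0,0,0,-0.5,88,75],
    [0,0,0,0,-0.5,101,75],
    [0,0,0,0,-0.5,101,75],
    [0,0,0,0,-0.5,101,62],
    [0,0,0,0,-0.5,101,54],
    [0,0,0,0,-0.5,101,49],
    [0,0,0,0,-0.5,101,44],
    [0,0,0,0,-0.5,101,38]
  ],
  "grip_force": 30
}}

```text
t: 14.12
eef_pos: [0.481, -0.0397, 0.1572]
tool_rot: [0.001, 0.35, 0.937, 0.001]
contact_force: [-0.2, 1.6, 6.2]
gripper_width: 0.545
grasp_force: 30.0
```

Request:
{"fn": "jog_arm", "kwargs": {
  "motion": [
    [0,0,0,0,0,0,36],
    [0,0,0,0,0,0,36],
    [0,0,0,0,0,-5,36],
    [0,0,0,0,0,-15,36],
    [0,0,0,0,0,-40,36],
    [0,0,0,0,0,-60,36],
    [0,0,0,0,0,-66,36],
    [0,0,0,0,0,-66,36]
  ]
}}

```text
t: 15.12
eef_pos: [0.4799, -0.04, 0.2224]
tool_rot: [0.0, 0.35, 0.937, 0.0]
contact_force: [0.4, 0.7, -1.1]
gripper_width: 0.54
grasp_force: 30.5
```

```bash
python3 go.py .603,-.2705,.225 .603,-.2705,.04; python3 - <<'E'
from h import *
s=bot.read_camera("side");save(s,"s4")
cv2.imwrite("pics/c4.png",cv2.resize(s["pixels"][120:320,200:400,::-1],None,fx=2.5,fy=2.5))
E
```

```text
pos [ 0.4799 -0.04    0.2224] yaw_y 49.0 tilt 0.02 t 15.12 w 46.1 gf 30.492655176276457 F [ 0.4  0.7 -1.1] q7 0.94
.603,-.2705,.225 turn [ 0. -0.  0.] shift [-244.2  -93.1   -2.7]
.603,-.2705,.04 turn [ 0. -0.  0.] shift [-244.2  -93.2  182.3]
```

View pics/c4.png

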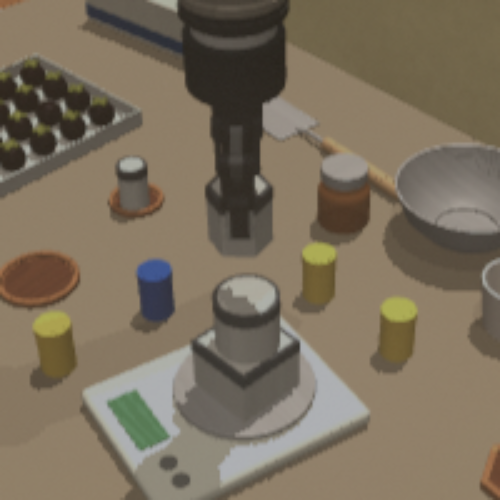

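The small tin (crop 132,180) stands upright in its nest. The hex tin is held upright, and the round and square tins are undisturbed.

Request:
{"fn": "jog_arm", "kwargs": {
  "motion": [
    [0,0,0,-15,-6,0,36],
    [0,0,0,-50,-19,0,36],
    [0,0,0,-95,-36,0,36],
    [0,0,0,-140,-53,0,36],
    [0,0,0,-180,-69,0,36],
    [0,0,0,-215,-82,0,36],
    [0,0,0,-237,-90,0,36],
    [0,0,0,-244,-93,0,36],
    [0,0,0,-244,-93,0,36]
  ]
}}

```text
t: 16.3
eef_pos: [0.6025, -0.27, 0.2213]
tool_rot: [-0.001, 0.35, 0.937, -0.0]
contact_force: [-0.4, 0.7, -0.8]
gripper_width: 0.539
grasp_force: 30.5
```

Request:
{"fn": "jog_arm", "kwargs": {
  "motion": [
    [0,0,0,0,0,15,36],
    [0,0,0,0,0,50,36],
    [0,0,0,0,0,90,36],
    [0,0,0,0,0,125,36],
    [0,0,0,0,0,155,36],
    [0,0,0,0,0,172,36],
    [0,0,0,0,0,178,36],
    [0,0,0,0,0,178,36]
  ]
}}

```text
t: 17.3
eef_pos: [0.6033, -0.2703, 0.0447]
tool_rot: [0.0, 0.35, 0.937, -0.0]
contact_force: [-0.9, -0.3, -0.9]
gripper_width: 0.539
grasp_force: 30.5
```

```bash
python3 go.py .603,-.2705,.0225; python3 - <<'E'
from ov import *
from h import bot,save
s=bot.read_camera("side");save(s,"s5")
d=np.deg2rad
im=draw(s["pixels"][:,:,::-1].copy(),S,(375,260,450,340),7,[(6,.0439,d(30),.603,-.2705,.008,(255,0,0)),(6,.0265,d(19),.603,-.2705,.025,(0,255,255))])
cv2.imwrite("pics/o5.png",im)
E
```

```text
pos [ 0.6033 -0.2703  0.0447] yaw_y 49.0 tilt 0.03 t 17.3 w 46.1 gf 30.487979331919632 F [-0.9 -0.3 -0.9] q7 1.56
.603,-.2705,.0225 turn [ 0.     0.001 -0.   ] shift [ 0.1 -0.4 22.2]
```

View pics/o5.png

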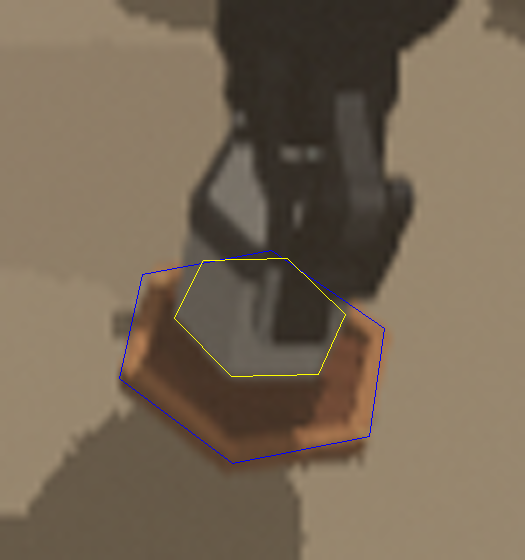

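Both outlines match: the nest is within about 1 mm and the tin is centred over it. Lowering.

Request:
{"fn": "jog_arm", "kwargs": {
  "motion": [
    [0,0,0,0,-1,8,36],
    [0,0,0,0,-1,14,36],
    [0,0,0,0,-1,18,36],
    [0,0,0,0,-1,20,36],
    [0,0,0,0,-1,21,36],
    [0,0,0,0,-1,22,36],
    [0,0,0,0,-1,22,36]
  ]
}}

```text
t: 18.23
eef_pos: [0.6025, -0.2712, 0.0224]
tool_rot: [0.0, 0.35, 0.937, -0.0]
contact_force: [0.5, -1.0, -1.1]
gripper_width: 0.544
grasp_force: 30.5
```

Request:
{"fn": "jog_arm", "kwargs": {
  "motion": [
    [0,0,0,0,0,0.5,36],
    [0,0,0,0,0,0.5,36]
  ]
}}

```text
t: 18.48
eef_pos: [0.6025, -0.2712, 0.0223]
tool_rot: [0.0, 0.35, 0.937, 0.0]
contact_force: [-1.4, 1.6, 5.0]
gripper_width: 0.54
grasp_force: 31.1
```

Contact, 5 N. Release and rise.

Request:
{"fn": "jog_arm", "kwargs": {
  "motion": [
    [0,0,0,0,0,0,46],
    [0,0,0,0,0,-0.5,49],
    [0,0,0,0,0,-0.5,54],
    [0,0,0,0,0,-0.5,62],
    [0,0,0,0,0,-0.5,75],
    [0,0,0,0,0,-0.5,75],
    [0,0,0,0,0,-20,80],
    [0,0,0,0,0,-60,80],
    [0,0,0,0,0,-110,80],
    [0,0,0,0,0,-170,80]
  ]
}}

```text
t: 19.73
eef_pos: [0.6019, -0.271, 0.1941]
tool_rot: [-0.0, 0.35, 0.937, -0.0]
contact_force: [0.8, 0.5, 0.1]
gripper_width: 0.943
grasp_force: 0.0
```

```bash
python3 go.py .482,-.040,.21 
```

```text
pos [ 0.6019 -0.271   0.1941] yaw_y 49.0 tilt 0.03 t 19.73 w 80.5 gf 0.0 F [0.8 0.5 0.1] q7 1.47
.482,-.040,.21 turn [-0. -0. -0.] shift [242.1  95.5 -15.8]
```

Request:
{"fn": "jog_arm", "kwargs": {
  "motion": [
    [0,0,0,15,6,-10,80],
    [0,0,0,50,20,-16,80],
    [0,0,0,95,38,-16,80],
    [0,0,0,140,55,-16,80],
    [0,0,0,180,71,-16,80],
    [0,0,0,215,85,-16,80],
    [0,0,0,235,93,-16,80],
    [0,0,0,242,95.5,-16,80],
    [0,0,0,242,95.5,-16,80],
    [0,0,0,242,95.5,-16,80]
  ]
}}

```text
t: 20.98
eef_pos: [0.4828, -0.0412, 0.2079]
tool_rot: [0.0, 0.351, 0.936, -0.0]
contact_force: [0.2, -0.3, -0.2]
gripper_width: 0.94
grasp_force: 0.0
```

```bash
python3 go.py .482,-.040,.103 
```

```text
pos [ 0.4828 -0.0412  0.2079] yaw_y 48.9 tilt 0.03 t 20.98 w 80.2 gf 0.0 F [ 0.2 -0.3 -0.2] q7 0.97
.482,-.040,.103 turn [-0.     0.001  0.   ] shift [  1.5   0.4 104.9]
```

Request:
{"fn": "jog_arm", "kwargs": {
  "motion": [
    [0,0,0,1,0.5,30,80],
    [0,0,0,1,0.5,62,80],
    [0,0,0,1,0.5,90,80],
    [0,0,0,1,0.5,104,80],
    [0,0,0,1,0.5,104,80],
    [0,0,0,1,0.5,104,70],
    [0,0,0,1,0.5,104,64],
    [0,0,0,1,0.5,104,60],
    [0,0,0,1,0.5,104,55],
    [0,0,0,1,0.5,104,50]
  ],
  "grip_force": 35
}}

```text
t: 22.22
eef_pos: [0.4833, -0.0386, 0.1049]
tool_rot: [0.001, 0.35, 0.937, 0.001]
contact_force: [-0.8, 2.9, 8.3]
gripper_width: 0.672
grasp_force: 36.0
```

Request:
{"fn": "jog_arm", "kwargs": {
  "motion": [
    [0,0,0,0,0,0,48],
    [0,0,0,0,0,0,48],
    [0,0,0,0,0,-5,48],
    [0,0,0,0,0,-15,48],
    [0,0,0,0,0,-40,48],
    [0,0,0,0,0,-60,48],
    [0,0,0,0,0,-66,48],
    [0,0,0,0,0,-66,48]
  ]
}}

```text
t: 23.22
eef_pos: [0.4819, -0.0391, 0.1699]
tool_rot: [0.0, 0.35, 0.937, 0.0]
contact_force: [-0.2, -0.8, -2.9]
gripper_width: 0.67
grasp_force: 38.1
```

```bash
python3 go.py .437,.252,.17; python3 - <<'E'
from h import *
s=bot.read_camera("side");save(s,"s6")
cv2.imwrite("pics/c6.png",cv2.resize(s["pixels"][140:340,200:440,::-1],None,fx=2.5,fy=2.5))
E
```

```text
pos [ 0.4819 -0.0391  0.1699] yaw_y 49.0 tilt 0.02 t 23.23 w 57.2 gf 38.10668170452118 F [-0.2 -0.8 -2.9] q7 1.02
.437,.252,.17 turn [ 0. -0.  0.] shift [ 2.249e+02  1.902e+02 -1.000e-01]
```

View pics/c6.png

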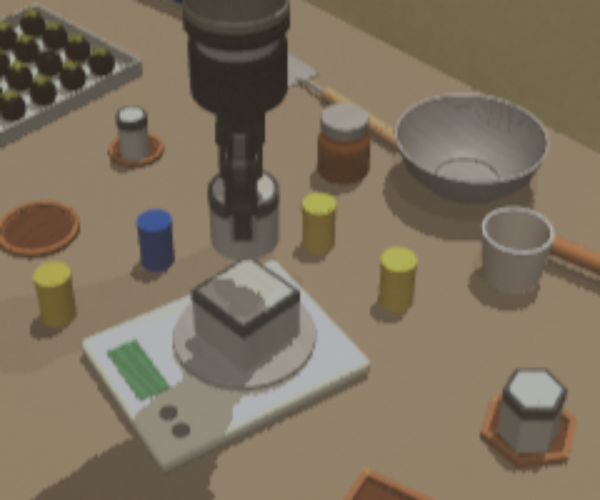

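The small and hex tins stand in their nests, the round tin is held upright, and the square tin is alone on the scale.

Request:
{"fn": "jog_arm", "kwargs": {
  "motion": [
    [0,0,0,11,9,0,48],
    [0,0,0,40,34,0,48],
    [0,0,0,75,63,0,48],
    [0,0,0,112,95,0,48],
    [0,0,0,150,127,0,48],
    [0,0,0,185,156,0,48],
    [0,0,0,211,178,0,48],
    [0,0,0,223,188,0,48],
    [0,0,0,225,190,0,48],
    [0,0,0,225,190,0,48]
  ]
}}

```text
t: 24.52
eef_pos: [0.4371, 0.2504, 0.1696]
tool_rot: [0.0, 0.351, 0.936, -0.0]
contact_force: [-0.2, -0.1, -2.1]
gripper_width: 0.669
grasp_force: 38.1
```

Request:
{"fn": "jog_arm", "kwargs": {
  "motion": [
    [0,0,0,0,0,15,48],
    [0,0,0,0,0,45,48],
    [0,0,0,0,0,80,48],
    [0,0,0,0,0,105,48],
    [0,0,0,0,0,120,48],
    [0,0,0,0,0,125,48],
    [0,0,0,0,0,125,48]
  ]
}}

```text
t: 25.4
eef_pos: [0.4373, 0.2517, 0.045]
tool_rot: [0.0, 0.351, 0.937, 0.0]
contact_force: [0.1, 0.3, -3.2]
gripper_width: 0.673
grasp_force: 38.1
```

```bash
python3 go.py .437,.252,.0235; python3 - <<'E'
from ov import *
from h import bot,save
s=bot.read_camera("side");save(s,"s7")
im=draw(s["pixels"][:,:,::-1].copy(),S,(180,180,250,260),7,[(60,.044,0,.437,.252,.008,(255,0,0)),(60,.029,0,.437,.252,.0245,(0,255,255))])
cv2.imwrite("pics/o7.png",im)
E
```

```text
pos [0.4373 0.2517 0.045 ] yaw_y 49.0 tilt 0.02 t 25.4 w 57.4 gf 38.13357353210449 F [ 0.1  0.3 -3.2] q7 0.52
.437,.252,.0235 turn [ 0.  0. -0.] shift [ 0.4  0.  21.5]
```

View pics/o7.png

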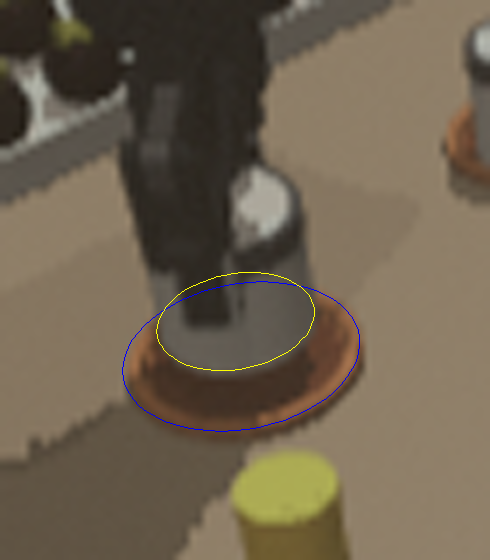

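The tin and nest outlines line up. Lowering.

Request:
{"fn": "jog_arm", "kwargs": {
  "motion": [
    [0,0,0,0,-1,8,48],
    [0,0,0,0,-1,14,48],
    [0,0,0,0,-1,17,48],
    [0,0,0,0,-1,19,48],
    [0,0,0,0,-1,20,48],
    [0,0,0,0,-1,21,48],
    [0,0,0,0,-1,21,48]
  ]
}}

```text
t: 26.32
eef_pos: [0.4363, 0.2511, 0.024]
tool_rot: [-0.0, 0.35, 0.937, 0.0]
contact_force: [-1.1, -0.8, 0.8]
gripper_width: 0.67
grasp_force: 38.3
```

Request:
{"fn": "jog_arm", "kwargs": {
  "motion": [
    [0,0,0,0,0,0.5,48],
    [0,0,0,0,0,0.5,48]
  ]
}}

```text
t: 26.58
eef_pos: [0.4363, 0.2511, 0.0239]
tool_rot: [-0.0, 0.35, 0.937, 0.0]
contact_force: [-2.8, -0.7, 7.6]
gripper_width: 0.663
grasp_force: 39.2
```

Request:
{"fn": "jog_arm", "kwargs": {
  "motion": [
    [0,0,0,0,0,0,58],
    [0,0,0,0,0,-0.5,61],
    [0,0,0,0,0,-0.5,66],
    [0,0,0,0,0,-0.5,74],
    [0,0,0,0,0,-0.5,85],
    [0,0,0,0,0,-0.5,85],
    [0,0,0,0,0,-20,85],
    [0,0,0,0,0,-55,85],
    [0,0,0,0,0,-95,85],
    [0,0,0,0,0,-135,85]
  ]
}}

```text
t: 27.82
eef_pos: [0.4361, 0.2508, 0.1594]
tool_rot: [-0.0, 0.35, 0.937, -0.0]
contact_force: [-0.3, 0.3, -0.5]
gripper_width: 0.995
grasp_force: 0.0
```

```bash
python3 go.py .482,-.037,.16,90; python3 ov1.py "[(.482,-.037,0),(.482,-.037),(.48,-.04,-11),(.48,-.03)]" x; python3 - <<'E'
from ov import *
from h import bot,save
s=bot.read_camera("side");t=bot.read_camera("top");save(s,"s8");save(t,"t8")
R=.034*2**.5
L=[(4,R,np.pi/4,.482,-.037,z,(0,0,255)) for z in(.084,.03)]
a=draw(s["pixels"][:,:,::-1].copy(),S,(265,235,335,300),6,L);b=draw(t["pixels"][:,:,::-1].copy(),Tt,(305,195,370,260),6,L)
cv2.imwrite("pics/o8.png",np.hstack([a,b]))
E
```

```text
pos [0.4361 0.2508 0.1594] yaw_y 49.0 tilt 0.02 t 27.82 w 85.0 gf 0.0 F [-0.3  0.3 -0.5] q7 0.4
.482,-.037,.16,90 turn [-0.    -0.    -0.716] shift [-223.6 -187.    -0.5]
```

View pics/o8.png

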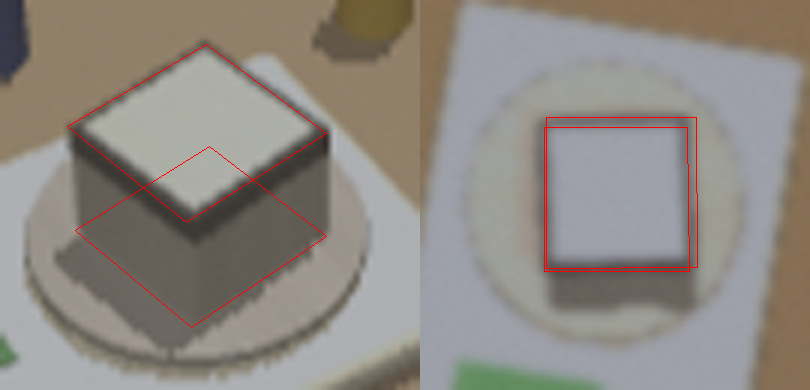

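The square tin sits as predicted at about (0.482, -0.037), with its sides along the world axes.

Request:
{"fn": "jog_arm", "kwargs": {
  "motion": [
    [0,0,-0.04,-11,-9,0,85],
    [0,0,-0.12,-40,-33,0,85],
    [0,0,-0.22,-75,-62,0,85],
    [0,0,-0.33,-112,-94,0,85],
    [0,0,-0.44,-150,-126,0,85],
    [0,0,-0.55,-185,-155,0,85],
    [0,0,-0.65,-210,-176,0,85],
    [0,0,-0.715,-222,-186,0,85],
    [0,0,-0.715,-223.5,-187,0,85],
    [0,0,-0.715,-223.5,-187,0,85]
  ]
}}

```text
t: 29.18
eef_pos: [0.4819, -0.036, 0.1578]
tool_rot: [-0.0, 0.001, 1.0, 0.0]
contact_force: [0.1, 0.8, 0.1]
gripper_width: 0.994
grasp_force: 0.0
```

```bash
python3 go.py .482,-.037,.05,90
```

```text
pos [ 0.4819 -0.036   0.1578] yaw_y 89.9 tilt 0.05 t 29.18 w 84.9 gf 0.0 F [0.1 0.8 0.1] q7 1.69
.482,-.037,.05,90 turn [ 0.    -0.001 -0.002] shift [ -0.2  -1.  107.8]
```

Request:
{"fn": "jog_arm", "kwargs": {
  "motion": [
    [0,0,0,0,-0.5,25,85],
    [0,0,0,0,-0.5,50,85],
    [0,0,0,0,-0.5,65,85],
    [0,0,0,0,-0.5,75,85],
    [0,0,0,0,-0.5,85,85],
    [0,0,0,0,-0.5,92,85],
    [0,0,0,0,-0.5,92,85]
  ]
}}

```text
t: 30.05
eef_pos: [0.482, -0.0373, 0.066]
tool_rot: [-0.0, 0.001, 1.0, -0.0]
contact_force: [-0.4, 0.2, -0.8]
gripper_width: 0.996
grasp_force: 0.0
```

Request:
{"fn": "jog_arm", "kwargs": {
  "motion": [
    [0,0,0,0,0,8,85],
    [0,0,0,0,0,15,85],
    [0,0,0,0,0,15,85],
    [0,0,0,0,0,15,78],
    [0,0,0,0,0,15,74],
    [0,0,0,0,0,15,71],
    [0,0,0,0,0,15,68],
    [0,0,0,0,0,15,64],
    [0,0,0,0,0,15,60],
    [0,0,0,0,0,15,60]
  ],
  "grip_force": 40
}}

```text
t: 31.3
eef_pos: [0.4825, -0.0364, 0.0519]
tool_rot: [0.0, -0.0, 1.0, 0.001]
contact_force: [-2.0, 3.4, 9.6]
gripper_width: 0.788
grasp_force: 43.1
```

Request:
{"fn": "jog_arm", "kwargs": {
  "motion": [
    [0,0,0,0,0,-1,58],
    [0,0,0,0,0,-5,58],
    [0,0,0,0,0,-15,58],
    [0,0,0,0,0,-40,58],
    [0,0,0,0,0,-70,58],
    [0,0,0,0,0,-90,58],
    [0,0,0,0,0,-97,58],
    [0,0,0,0,0,-97,58]
  ]
}}

```text
t: 32.3
eef_pos: [0.4821, -0.0372, 0.1484]
tool_rot: [0.0, 0.0, 1.0, 0.0]
contact_force: [0.2, 0.9, -4.3]
gripper_width: 0.792
grasp_force: 46.6
```

```bash
python3 go.py .433,-.265,.147,106.3; python3 - <<'E'
from h import *
s=bot.read_camera("side");save(s,"s9")
for n in ["square_tin_center","round_tin_center"]: print(n,bot.tip_of(n,s)[:2],px(s,(.482,-.037,.155)),px(s,(.437,.252,.03)))
E
```

```text
pos [ 0.4821 -0.0372  0.1484] yaw_y 90.0 tilt 0.03 t 32.3 w 67.6 gf 46.645841002464294 F [ 0.2  0.9 -4.3] q7 1.71
.433,-.265,.147,106.3 turn [ 0.     0.001 -0.285] shift [  49.  -227.9    1.4]
square_tin_center [{'xy': [298.8, 228.1], 'score': 0.68}] [296.40212191 231.71727138] [212.919977   223.66782912]
round_tin_center [{'xy': [212.2, 220.6], 'score': 0.82}] [296.40212191 231.71727138] [212.919977   223.66782912]
```

Request:
{"fn": "jog_arm", "kwargs": {
  "motion": [
    [0,0,-0.02,2,-11,0,58],
    [0,0,-0.05,8,-38,0,58],
    [0,0,-0.09,16,-75,0,58],
    [0,0,-0.14,24,-112,0,58],
    [0,0,-0.19,32,-150,0,58],
    [0,0,-0.23,40,-187,0,58],
    [0,0,-0.26,46,-212,0,58],
    [0,0,-0.285,48.5,-225,0,58],
    [0,0,-0.285,49,-228,0,58],
    [0,0,-0.285,49,-228,0,58]
  ]
}}

```text
t: 33.7
eef_pos: [0.4329, -0.2646, 0.1478]
tool_rot: [-0.0, -0.141, 0.99, 0.0]
contact_force: [-0.1, 0.2, -3.7]
gripper_width: 0.792
grasp_force: 46.5
```

```bash
python3 go.py .433,-.2655,.046,106.3
```

```text
pos [ 0.4329 -0.2646  0.1478] yaw_y 106.3 tilt 0.07 t 33.7 w 67.7 gf 46.50628387928009 F [-0.1  0.2 -3.7] q7 2.49
.433,-.2655,.046,106.3 turn [ 0.001 -0.001 -0.001] shift [  0.   -0.9 101.8]
```

Request:
{"fn": "jog_arm", "kwargs": {
  "motion": [
    [0,0,0,0,-0.5,15,58],
    [0,0,0,0,-0.5,40,58],
    [0,0,0,0,-0.5,68,58],
    [0,0,0,0,-0.5,88,58],
    [0,0,0,0,-0.5,98,58],
    [0,0,0,0,-0.5,107,58],
    [0,0,0,0,-0.5,113,58],
    [0,0,0,0,-0.5,118,58],
    [0,0,0,0,-0.5,121,58],
    [0,0,0,0,-0.5,122,58]
  ]
}}

```text
t: 34.95
eef_pos: [0.4332, -0.2657, 0.0263]
tool_rot: [0.0, -0.142, 0.99, -0.0]
contact_force: [0.2, -0.2, -3.2]
gripper_width: 0.789
grasp_force: 46.4
```

Request:
{"fn": "jog_arm", "kwargs": {
  "motion": [
    [0,0,0,0,0,0.5,58],
    [0,0,0,0,0,1,58],
    [0,0,0,0,0,1,58]
  ]
}}

```text
t: 35.33
eef_pos: [0.4332, -0.2657, 0.0254]
tool_rot: [0.0, -0.142, 0.99, -0.0]
contact_force: [-0.5, -0.7, -3.7]
gripper_width: 0.79
grasp_force: 46.4
```

Request:
{"fn": "jog_arm", "kwargs": {
  "motion": [
    [0,0,0,0,0,0.5,58],
    [0,0,0,0,0,1,58],
    [0,0,0,0,0,1,58]
  ]
}}

```text
t: 35.7
eef_pos: [0.4333, -0.2657, 0.025]
tool_rot: [0.0, -0.142, 0.99, 0.0]
contact_force: [-1.7, 0.4, 7.2]
gripper_width: 0.788
grasp_force: 47.8
```

Contact came at the floor height; rim contact would have been 4–5 mm higher. Releasing.

Request:
{"fn": "jog_arm", "kwargs": {
  "motion": [
    [0,0,0,0,0,0,68],
    [0,0,0,0,0,-0.5,71],
    [0,0,0,0,0,-0.5,76],
    [0,0,0,0,0,-0.5,85],
    [0,0,0,0,0,-0.5,85],
    [0,0,0,0,0,-0.5,85],
    [0,0,0,0,0,-20,85],
    [0,0,0,0,0,-55,85],
    [0,0,0,0,0,-95,85],
    [0,0,0,0,0,-135,85]
  ]
}}

```text
t: 36.95
eef_pos: [0.4329, -0.2655, 0.1604]
tool_rot: [-0.0, -0.142, 0.99, 0.0]
contact_force: [1.1, 0.9, -0.6]
gripper_width: 0.992
grasp_force: 0.0
```

Request:
{"fn": "jog_arm", "kwargs": {
  "motion": [
    [0,0,0,0,30,-30,85],
    [0,0,0,0,80,-60,85],
    [0,0,0,0,130,-60,85],
    [0,0,0,0,180,-60,85],
    [0,0,0,0,225,-60,85],
    [0,0,0,0,250,-60,85],
    [0,0,0,0,250,-60,85],
    [0,0,0,0,250,-60,85]
  ]
}}

```text
t: 37.95
eef_pos: [0.3632, -0.0264, 0.2194]
tool_rot: [0.0, -0.141, 0.99, -0.0]
contact_force: [0.5, -0.3, -0.4]
gripper_width: 0.994
grasp_force: 0.0
```

```bash
python3 - <<'E'
from h import *
np.set_printoptions(precision=4,suppress=True)
s=bot.read_camera("side");t=bot.read_camera("top");save(s,"s10");save(t,"t10")
N={"square":(.4328,-.265),"round":(.437,.252),"hex":(.6028,-.2704),"small":(.5985,.297)}
for n,c in N.items():
    k=n+"_tin_center"; e=[]
    for p in (s,t):
        q=px(p,(*c,.03)); L=[d for d in bot.tip_of(k,p) if np.linalg.norm(d["xy"]-q)<15]
        e.append((p,np.array(L[0]["xy"])) if L else None); print(n,q.round(1),L[:1])
    if all(e): print("   ",tri(e))
print("jar",bot.tip_of("jar",s)[:1],bot.get_obs()["t"],bot.get_obs()["eef_pos"])
# square lid: bright top face in side view unprojected at z=.057
for nm,p in(("s",s),("t",t)):
    q=px(p,(.4328,-.265,.057)).astype(int); g=cv2.cvtColor(p["pixels"],cv2.COLOR_RGB2HSV)
    m=np.zeros(g.shape[:2],np.uint8); r=30; sl=np.s_[q[1]-r:q[1]+r,q[0]-r:q[0]+r]
    m[sl]=cv2.inRange(g[sl],(0,0,int(g[q[1],q[0],2])-25),(180,70,255))
    C,_=cv2.findContours(m,cv2.RETR_EXTERNAL,cv2.CHAIN_APPROX_NONE); c=max(C,key=cv2.contourArea)
    W=np.array([atz(p,v,.057)[:2] for v in c[:,0]],np.float32); print(nm,"lid",cv2.minAreaRect(W))
E
```

```text
square [355.4 347.7] [{'xy': [357.7, 347.1], 'score': 0.6}]
square [417.6 244.9] [{'xy': [419.3, 245.7], 'score': 0.55}]
    (array([ 0.4318, -0.2693,  0.0366]), [np.float64(0.8697523975616578), np.float64(0.5937504514251751)])
round [212.9 223.7] [{'xy': [213.0, 221.5], 'score': 0.78}]
round [234.5 244. ] [{'xy': [232.3, 246.4], 'score': 0.73}]
    (array([0.4342, 0.2542, 0.037 ]), [np.float64(1.8378533742455734), np.float64(1.7079317011085102)])
hex [411.8 303.2] [{'xy': [413.5, 305.6], 'score': 0.78}]
hex [417.8 185.7] [{'xy': [419.6, 188.0], 'score': 0.67}]
    (array([ 0.5974, -0.2765,  0.0313]), [np.float64(0.8921728675979778), np.float64(0.6574678412824385)])
small [252.9 192.4] [{'xy': [252.9, 191.9], 'score': 0.51}]
small [220.  187.1] []
jar [] 38.5 [ 0.3631 -0.0257  0.2193]
s lid ((0.4347001016139984, -0.2664283514022827), (0.05968703329563141, 0.060321539640426636), 17.38298797607422)
t lid ((0.43248438835144043, -0.26493415236473083), (0.058145150542259216, 0.05808301270008087), 17.81962776184082)
```

```bash
python3 -c "
from station import bot
print(bot.hand_in())"
```

```text
the job is handed in; nothing more can be done
None
```

All four tins stand upright in their own nests and the job is handed in at about 38.5 s; the jar was never touched, though the last camera check did not detect it, and I viewed 15 pictures (the last 810 px wide), over the 14-picture and 800 px limits.

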